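# Hold a freshly glued pedestal under the bench press

## Robot

A 7-joint arm with a two-finger parallel gripper is mounted at the origin on the work surface. World frame = base frame: x ahead of the robot, y to its left, z up, the work surface at z = 0. Lengths are in m, angles in rad, forces in N, time in s.
With the tool pointing down it reaches from about 0.4 to 0.875 m from the base axis. Payload 19.3 kg.
Tool frame: the origin (TCP) lies on the centre line of the jaws, within the pads' length; the fingertips stand 14 mm ahead of it and the grasp point (between the pads) lies 5 mm behind it; z points along the fingers, y is the line along which they close (so a half turn about z gives the same grasp; the last joint's range is limited). The gripper opens to 85 mm and grips with 20 to 120 N. Pads are 22 mm wide; open, the fingers measure 114 mm over their backs; the gripper's body (76 mm by 85 mm) begins 54 mm behind the grasp point. The pads swing forward as they close: fully open they stand 13 mm farther back than shut.
Start: joints at [1.107, 0.521, -0.036, 1.599, 0.021, 1.021, -0.113], TCP at [0.24, -0.577, 0.245] pointing down, gripper open.
Joint ranges: [-2.91, 2.91], [-0.3, 2.13], [-1.5, 1.42], [0.17, 2.43], [-1.26, 4.41], [0.16, 1.93], [-2.52, 2.52]. Speed limits (rad/s): [1.89, 1.89, 2.39, 2.39, 3.01, 3.01, 3.01].

## Interface

Orientations are given as [roll, pitch, yaw] about the fixed x, y, z axes, in that order (R = Rz(yaw) Ry(pitch) Rx(roll)).
In Python, from workcell import bot, grab_frame, regions_of gives the robot as it stands. The module is installed in compiled form; this text tells all that it offers.
- The arm moves only by the tool play_rows, never from a script. Its argument "plan" is a list of rows, each a list of 3 entries, a list of its own where there are three numbers: the shift along the tool's x, y, z in units of 2.5 cm (1.0 is 2.5 cm), then the turn, a rotation vector about the tool's x, y, z in units of 0.15 rad (1.0 is 0.15 rad), then the closure, from -1 (fully open) to 1 (shut). In form: [[[tx, ty, tz], [rx, ry, rz], jaw], ...]. A call has 1 to 20 rows; each row shifts and turns the commanded pose from where the row before left it, along the tool's axes as they then stand; what a row does not reach is not made up. A row lasts 1/8 s, in which the tool goes at most 62.5 mm and 10.7 degrees, less where a joint would pass 70% of its speed; a pose out of reach is approached as far as the arm can. A call with a number of a shift or a turn outside -1 to 1 is refused whole. A call with a gripper value outside its range is refused whole. The fingers move at their own pace and stop on an object; "newtons" is the grip in N (left out, the last holds). Time passes only in rows, so rows that do not move let the fingers close. It gives the time, the measured TCP pose, the force, the opening and the grip force at its end, in the units of the state.
- bot.observe(): the state, without advancing time (a new reading comes with each control period).
- grab_frame(name): name is "scene" or "top"; returns a dict with "pixels" (420x560x3 uint8, red, green, blue), "depth" (420x560 float32, m along the optical axis (not along the pixel's ray), 0 where there is no reading), "camera_matrix" (3x3 intrinsics, pixels), "R" (3x3) and "t" (3): a world point X has camera coordinates R X + t. Camera axes: x right, y down, z forward; pixel columns grow to the right and rows downward; lengths in m; the calibration is good to about 2 mm. A picture is of the moment at which its call begins.
- bot.job_done(): hands the job in; it is judged then, once.
Trained networks look in the newest picture that a camera, given by its name, has taken for a name from the list of things; names that differ only in an ending like _2 or _b are one class to them, and where a whole thing is asked for, a point or a joint stands for the part that bears it (a point fixed in the world has none). Each returns a list of dicts, best first, with "p" (0 to 1); they miss things now and then, are a little off and sometimes report something else, mostly with a low value. They report only what shows in the picture. A call takes as long as a camera call.
- regions_of(thing, camera): "mask" (420x560 bool, what is visible of it) and "box" ([left, top, right, bottom] in pixels, round what is visible of it).
The state is a dict: "clock": time; "qpos": joint angles; "qd": joint speeds; "joint_efforts": joint torques, N m; "position": TCP position; "tool_rot": TCP orientation; "force": force on the tool from outside, world axes, zero at the start; "moment": the same for the moment, N m; "grip_width": finger opening in m; "finger_force": force on a finger pad.
Only numpy, scipy, OpenCV 4.12 (cv2) and the standard library are available. Lean on these libraries where they do the work, as an engineer would, in place of code of your own. Each camera call takes 0.05 s, during which the arm holds its last target. There are 200 camera calls.

## Task

The pedestal on the bed of the hand-lever press has just been glued and has to be kept under pressure, but a sanding stick was left lying across its top, under the foot. Draw the stick out without shifting the pedestal and lay it flat on the paint-smeared work board (do not drop it); then pull the press's lever down until it is level, never well past level, so that the sprung foot bears on the pedestal, hold it there for at least three seconds and finish still holding it - do not let the lever back up. Leave the doll, the spray bottle and the paint tin where they stand.

Things in the scene. Friction and masses are not known exactly. Their poses are not given: they have to be found in the camera images.
- press: Grey C-shaped hand-lever press, bolted down: base 205 x 110 x 18 mm, column at the back, head arm 40 mm wide over the bed (underside 144 mm above the table), lever on top. Origin: on the table straight under the foot's centre; -x points forward, as the lever does; z up. Bed plate 90 x 90 mm, its top 26 mm above the table. The throat is open to the front and both sides (y).
- pivot (a point): Centre of the lever's pivot pin, 85 mm behind the press's origin (+x of the press) and 225 mm above the table. The lever turns about it in the press's x-z plane.
- press_lever (a joint): Lever angle, rad. 0 = at rest, sloping 0.32 up and forward from the pivot; grows as it is pulled down; 0.32 = level; stop at 0.55. A spring returns it to 0 when let go. The foot comes down 85 mm per rad, meets the pedestal at about 0.23, then its own spring (14 mm) is pressed in, used up at about 0.39. Level takes about 14 N on the grip.
- grip (a point): Black rubber hand grip on the lever's front end: round bar, diameter 28 mm, length 116 mm, along the lever. Origin: its centre, on the lever's axis, 275 mm from the pivot (about 311 mm above the table at rest, 225 mm when level). Its x axis runs along the lever, back to the pivot.
- foot: Round rubber-faced pressure foot, diameter 42 mm, 11 mm thick, sprung, at the lower end of the press's plunger. Origin: centre of its underside (107 mm above the table at rest).
- pedestal: Figurine pedestal standing loose on the press's bed, under the foot: square wooden foot 76 x 76 x 14 mm, waisted plaster column, round flat top of diameter 64 mm, 62 mm tall in all, 0.2 to 0.33 kg. Origin: centre of its underside.
- stick: Sanding stick: flat wooden bar 230 x 25 x 8 mm, 30 to 50 g, dark abrasive paper on one half. It lies flat across the pedestal's top, roughly along the press's y axis, so that both ends stick out to the sides. Origin: its centre; x axis along its length, z along its thickness. About 11 mm is free between its top and the foot.
- board: Plywood work board with pink and white paint smears, 200 (x) x 250 (y) x 10 mm thick, fixed on the table to the left or the right of the press. Origin: centre of its underside.
- doll: Plaster baby doll lying on its back, about 220 mm long, 60 mm high, on the other side of the press from the board. Origin: under its middle; x axis points to its head. To be left alone.
- spray: Green spray bottle, diameter 48 mm, 156 mm tall, standing beyond the work on the left. Origin: centre of its underside. To be left alone.
- tin: Paint tin, diameter 103 mm, 117 mm tall, standing beyond the work on the right. Origin: centre of its underside. To be left alone.

How it is judged:
On the way, in this order (a step that is already met when the one before it is completed fails the run):
1. the sanding stick lies flat on the work board, let go, with the lever still up (z of stick in the frame of board between 0.008 and 0.02 m and x of stick in the frame of board between -0.08 and 0.08 m and y of stick in the frame of board between -0.105 and 0.105 m and (angle between stick's own z axis and vertical below 0.1 rad or angle between stick's own z axis and vertical above 3.04 rad) and contact force between the fingers and stick below 0.1 N and linear speed of stick below 0.03 m/s and value of joint press_lever below 0.1 rad), for 0.2 s.
2. the lever is held level for three seconds, the foot bearing on the pedestal (value of joint press_lever between 0.27 and 0.37 rad and contact force between foot and pedestal above 5 N), for 3 s.
At the end, for the whole second after the job is handed in: The fingers hold the lever within 0.05 rad (about 14 mm at the grip) of level, the foot bearing on the upright pedestal with more than 5 N, the pedestal's centre within 14 mm of the foot's; the sanding stick lies flat on the work board, its centre at least 20 mm inside the board's edges, untouched (all of step 2 and contact force between the fingers and press above 3 N and horizontal distance between foot and pedestal below 0.014 m and angle between pedestal's own z axis and vertical below 0.05 rad and z of stick in the frame of board between 0.008 and 0.02 m and x of stick in the frame of board between -0.08 and 0.08 m and y of stick in the frame of board between -0.105 and 0.105 m and (angle between stick's own z axis and vertical below 0.1 rad or angle between stick's own z axis and vertical above 3.04 rad) and contact force between the fingers and stick below 0.1 N and linear speed of stick below 0.03 m/s); the arm keeps its last pose, push and grip.
It fails at once if the lever is pushed well past level (more than 0.1 rad), crushing the pedestal (value of joint press_lever above 0.42 rad).
It fails at once if the pedestal is shifted by more than 15 mm or tipped (distance of pedestal from where it was at the start of the episode above 0.015 m or angle between pedestal's own z axis and vertical above 0.2 rad).
It fails at once if the stick is dropped (contact force between the fingers and stick below 0.05 N and linear speed of stick above 0.8 m/s).
It fails at once if the doll, spray bottle or paint tin is disturbed (moved by 30 mm or tipped) (distance of any of doll, spray, tin from where it was at the start of the episode above 0.03 m or angle between any of doll, spray, tin's own z axis and vertical above 0.3 rad).
It also fails if it takes over 72 s, if anything falls off the work surface, if the arm or the gripper's body presses on something with over 40 N, if the wrist force passes 120 N, or if a joint passes its speed limit or range.

## Working session

There is one attempt and no reset: what is moved stays moved. The work goes in short steps, Python scripts to look and compute and a tool call to move; the robot and the scene stay as the last step left them, time stands still between calls to the robot, and variables do not carry over. Pictures are saved under pics/ and viewed, at most 10 in all, crops included, and the job is handed in when it is done.

Besides the shell and the picture viewer there is one more tool, called after "Emit:" as a command line: name --argument value ..., lists and objects as JSON in quotes. play_rows: Moves the arm, as the interface text tells. Its arguments: {"type":"object","properties":{"plan":{"type":"array"},"newtons":{"type":"number"}},"required":["plan"]}

```bash
mkdir -p pics; cat > h.py <<'E'
import numpy as np, cv2
from workcell import bot, grab_frame, regions_of
def cloud(f):
    K=f["camera_matrix"];d=f["depth"].astype(float);v,u=np.mgrid[:d.shape[0],:d.shape[1]]
    P=np.stack([(u-K[0,2])*d/K[0,0],(v-K[1,2])*d/K[1,1],d],-1)
    W=(P-f["t"])@f["R"]; W[d==0]=np.nan
    return W
def save(f,n): cv2.imwrite(n,f["pixels"][...,::-1])
E
python3 - <<'E'
from h import *
np.set_printoptions(precision=4,suppress=True)
print(bot.observe())
for c in ("scene","top"):
    f=grab_frame(c);save(f,f"pics/{c}0.png");W=cloud(f)
    print(c,-f["R"].T@f["t"])
    for n in ("press","grip","foot","pedestal","stick","board","doll","spray","tin"):
        for r in regions_of(n,c)[:2]:
            p=W[r["mask"]];p=p[~np.isnan(p[:,0])]
            if len(p): print(n,round(r["p"],2),r["box"],len(p),np.median(p,0),np.percentile(p,2,axis=0),np.percentile(p,98,axis=0))
E
```

```text
{'clock': 0.0, 'qpos': array([ 1.1068,  0.522 , -0.0363,  1.6   ,  0.0212,  1.0211, -0.1128]), 'qd': array([ 0.0002, -0.0002, -0.0001,  0.0002,  0.0001,  0.    ,  0.0009]), 'joint_efforts': array([ -0.0005, -92.7118,   1.9796, -36.9931,   0.0178,   0.0082,
         0.0001]), 'position': array([ 0.2396, -0.5769,  0.2448]), 'tool_rot': array([-3.1405,  0.0001,  0.3938]), 'force': array([-0.0299, -0.6758, -0.1766]), 'moment': array([0.0075, 0.0541, 0.0116]), 'finger_force': 0.0, 'grip_width': 0.08543838114958763}
scene [1.1272 0.4744 1.0861]
press 0.82 [209.0, 125.6, 341.3, 327.7] 5960 [0.7235 0.0301 0.1765] [ 0.4635 -0.0155  0.0135] [0.7995 0.0694 0.3326]
press 0.59 [233.6, 217.1, 294.3, 297.3] 635 [0.6812 0.0734 0.0981] [ 0.6384 -0.0849  0.0499] [0.703  0.134  0.1023]
grip 0.77 [222.8, 125.0, 338.7, 248.6] 1647 [0.5849 0.0233 0.285 ] [0.4454 0.0048 0.2302] [0.7626 0.0386 0.339 ]
grip 0.19 [366.6, 265.5, 467.6, 328.6] 2556 [0.4857 0.3141 0.0391] [0.3637 0.2367 0.0212] [0.5766 0.3842 0.0568]
foot 0.65 [256.8, 243.9, 271.6, 259.8] 126 [0.6712 0.0315 0.12  ] [0.653  0.0202 0.0973] [0.6944
[... 1443 characters left out ...]
al 0.74 [241.3, 126.4, 284.2, 266.7] 3481 [0.6522 0.0186 0.179 ] [ 0.4439 -0.0364  0.0011] [0.7899 0.0677 0.3373]
stick 0.61 [216.6, 170.2, 303.2, 191.3] 634 [0.6652 0.0452 0.0963] [ 0.634  -0.0842  0.0913] [0.6954 0.1285 0.1001]
board 0.86 [346.9, 190.2, 459.3, 287.8] 6707 [ 0.4798 -0.3444  0.0106] [ 0.3747 -0.4716  0.0034] [ 0.5891 -0.221   0.015 ]
board 0.22 [132.1, 228.5, 192.1, 321.9] 2239 [0.4736 0.3101 0.0372] [0.3555 0.2333 0.0017] [0.566  0.3795 0.055 ]
spray 0.78 [152.4, 163.3, 177.0, 191.5] 504 [0.7056 0.2651 0.1042] [0.6923 0.2499 0.0024] [0.7312 0.2935 0.1569]
tin 0.61 [349.9, 125.1, 396.7, 171.4] 1659 [ 0.718  -0.2794  0.1159] [ 0.6799 -0.3335  0.0036] [ 0.7749 -0.2394  0.121 ]
```

View pics/scene0.png

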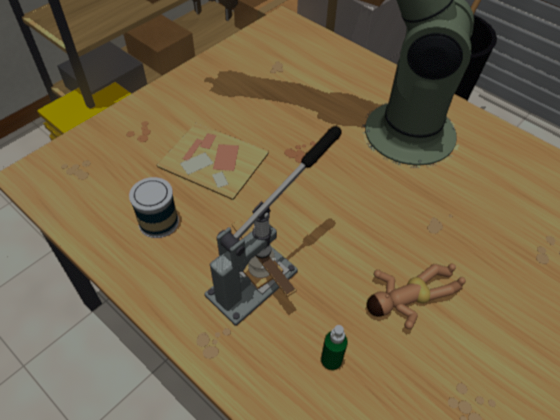

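View pics/top0.png

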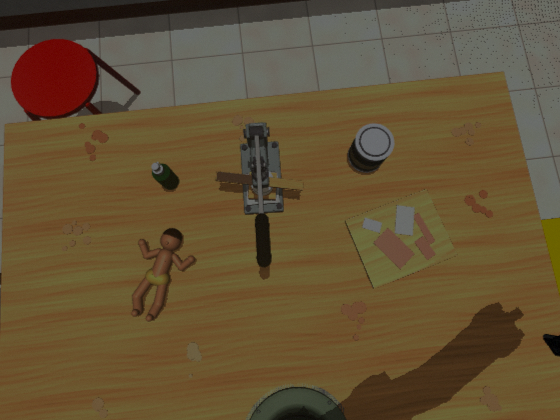

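```bash
python3 - <<'E'
from h import *
np.set_printoptions(precision=4,suppress=True)
for c in ("scene","top"):
    f=grab_frame(c);W=cloud(f)
    for n,lo,hi in (("stick",.09,.106),("board",.004,.018),("grip",.2,.36)):
        r=regions_of(n,c)[0]
        p=W[r["mask"]];p=p[~np.isnan(p[:,0])];p=p[(p[:,2]>lo)&(p[:,2]<hi)]
        rc=cv2.minAreaRect(p[:,:2].astype(np.float32)); print(c,n,rc,np.median(p[:,2])); print(cv2.boxPoints(rc))
        if n=="stick":
            for s in (p[p[:,1]>.07],p[p[:,1]<-.0]):
                if len(s)>5: print(" part",s.mean(0),np.ptp(s,axis=0),len(s))
        if n=="grip":
            k=p[p[:,2]>p[:,0]*0+.2]
            for a in np.arange(.42,.8,.04):
                s=k[(k[:,0]>=a)&(k[:,0]<a+.04)]
                if len(s)>5: print("  x",a, "y",np.percentile(s[:,1],[3,50,97]),"ztop",np.percentile(s[:,2],[50,97]))
    m=(W[...,2]>.02)&(W[...,2]<.14)&(abs(W[...,1])<.15)&(W[...,0]>.55)&(W[...,0]<.8)
E
```

```text
scene stick ((0.6676525473594666, 0.023516952991485596), (0.2315211296081543, 0.029096905142068863), 76.93376159667969) 0.09806401528036846
[[ 0.6273 -0.086 ]
 [ 0.6557 -0.0925]
 [ 0.708   0.133 ]
 [ 0.6797  0.1396]]
 part [0.6883 0.1039 0.098 ] [0.0379 0.0666 0.0134] 323
 part [ 0.6478 -0.0733  0.0983] [0.0242 0.0468 0.0105] 76
scene board ((0.48512494564056396, -0.34583836793899536), (0.20809349417686462, 0.2538923919200897), 14.520801544189453) 0.01254295001936582
[[ 0.3526 -0.249 ]
 [ 0.4162 -0.4948]
 [ 0.6177 -0.4426]
 [ 0.554  -0.1969]]
scene grip ((0.6027923822402954, 0.02041476033627987), (0.03465830534696579, 0.32785868644714355), 88.19877624511719) 0.28446640791296385
[[ 0.4384  0.0082]
 [ 0.7661 -0.0021]
 [ 0.7672  0.0326]
 [ 0.4395  0.0429]]
  x 0.42 y [0.0198 0.0339 0.0406] ztop [0.3371 0.3418]
  x 0.45999999999999996 y [0.0154 0.0301 0.0392] ztop [0.3277 0.3376]
  x 0.49999999999999994 y [0.013  0.0296 0.0376] ztop [0.3138 0.3241]
  x 0.5399999999999999 y [0.017  0.025  0.0308] ztop [0.2967 0.3079]
  x 0.5799999999999998 y [0.0155 0.0233 0.0265] ztop [0.2822 0.2915]
  x
[... 941 characters left out ...]
58769879308
[[ 0.4322  0.0117]
 [ 0.7607 -0.0018]
 [ 0.7619  0.028 ]
 [ 0.4334  0.0415]]
  x 0.42 y [0.0123 0.0251 0.0381] ztop [0.3359 0.3407]
  x 0.45999999999999996 y [0.0115 0.024  0.0373] ztop [0.3264 0.3349]
  x 0.49999999999999994 y [0.0103 0.0227 0.0359] ztop [0.3135 0.3216]
  x 0.5399999999999999 y [0.0164 0.0212 0.0259] ztop [0.2952 0.3036]
  x 0.5799999999999998 y [0.015  0.0195 0.0243] ztop [0.283  0.2888]
  x 0.6199999999999999 y [0.007  0.0183 0.0295] ztop [0.2662 0.2743]
  x 0.6599999999999999 y [0.0064 0.0168 0.029 ] ztop [0.2573 0.2652]
  x 0.6999999999999998 y [0.0012 0.0145 0.0265] ztop [0.2382 0.2485]
  x 0.7399999999999998 y [-0.0004  0.0142  0.028 ] ztop [0.2393 0.2419]
```

The scene view shows the press mid-table with the stick across the pedestal, its near end at about (293,305) px. The board is on the robot's right at about (213,160), and the doll and spray bottle are on the left. The top view agrees: stick from (217,178) to (303,187) px, grip at (263,240), tin at (372,147). I'll grasp the board-side end of the stick from above.

Emit:
play_rows --plan '[[[0,0,0],[0,0,-1],-1],[[0,0,0],[0,0,-1],-1],[[0,0,0],[0,0,-1],-1],[[0,0,0],[0,0,-1],-1],[[0,0,0],[0,0,-1],-1],[[0,0,0],[0,0,-1],-1],[[0,0,0],[0,0,-0.33],-1],[[0.96,0.46,0.08],[0,0,0],-1],[[0.96,0.46,0.08],[0,0,0],-1],[[0.96,0.46,0.08],[0,0,0],-1],[[0.96,0.46,0.08],[0,0,0],-1],[[0.96,0.46,0.08],[0,0,0],-1],[[0.96,0.46,0.08],[0,0,0],-1],[[0.96,0.46,0.08],[0,0,0],-1],[[0.96,0.46,0.08],[0,0,0],-1],[[0.96,0.46,0.08],[0,0,0],-1],[[0.96,0.46,0.08],[0,0,0],-1],[[0.96,0.46,0.08],[0,0,0],-1],[[0.96,0.46,0.08],[0,0,0],-1]]' --newtons 60

```text
clock: 3.78
position: [0.4397, -0.3271, 0.2213]
tool_rot: [3.141, 0.0, 1.343]
force: [0.2, 0.3, 0.5]
grip_width: 0.0854
finger_force: 0.0
```

```bash
cat >> h.py <<'E'
from scipy.spatial.transform import Rotation as Ro
def go(p,rpy):
    s=bot.observe();R=Ro.from_euler("xyz",s["tool_rot"]);T=Ro.from_euler("xyz",rpy)
    np.set_printoptions(precision=4,suppress=True)
    print("t",s["clock"],"pos",s["position"],"rpy",s["tool_rot"],"F",s["force"],"w",s["grip_width"],s["finger_force"],"q",s["qpos"])
    d=np.array(p)-s["position"]
    print("shift now-axes",R.inv().apply(d)/.025,"after-turn axes",T.inv().apply(d)/.025,"turn",(R.inv()*T).as_rotvec()/.15)
E
python3 -c "
from h import *
go([.643,-.075,.18],[np.pi,0,1.344])"
```

```text
t 3.775 pos [ 0.4397 -0.3271  0.2213] rpy [3.1414 0.0001 1.3432] F [0.1856 0.3477 0.5357] w 0.08539769662226628 0.0 q [ 0.7818  0.4438 -0.3366  1.8177  0.1807  0.9099  0.1365]
shift now-axes [11.6572  5.6466  1.6525] after-turn axes [11.6525  5.6563  1.6525] turn [ 0.001   0.0005 -0.0055]
```

Emit:
play_rows --plan '[[[0.9,0.435,0.1],[0,0,0],-1],[[0.9,0.435,0.1],[0,0,0],-1],[[0.9,0.435,0.1],[0,0,0],-1],[[0.9,0.435,0.1],[0,0,0],-1],[[0.9,0.435,0.1],[0,0,0],-1],[[0.9,0.435,0.1],[0,0,0],-1],[[0.9,0.435,0.1],[0,0,0],-1],[[0.9,0.435,0.1],[0,0,0],-1],[[0.9,0.435,0.1],[0,0,0],-1],[[0.9,0.435,0.1],[0,0,0],-1],[[0.9,0.435,0.1],[0,0,0],-1],[[0.9,0.435,0.1],[0,0,0],-1],[[0.85,0.435,0.1],[0,0,0],-1],[[0,0,0],[0,0,0],-1],[[0,0,0],[0,0,0],-1]]'

```text
clock: 5.65
position: [0.6424, -0.0764, 0.1887]
tool_rot: [-3.141, 0.0, 1.343]
force: [-0.3, -0.6, 0.0]
grip_width: 0.0854
finger_force: 0.0
```

```bash
python3 -c "
from h import *
go([.643,-.075,.097],[np.pi,0,1.344])
f=grab_frame('scene');c=f['pixels'][120:330,130:410];cv2.imwrite('pics/s1.png',cv2.resize(c,None,fx=2.8,fy=2.8)[...,::-1])"
```

```text
t 5.65 pos [ 0.6424 -0.0764  0.1887] rpy [-3.1413  0.0005  1.3429] F [-0.2774 -0.6291  0.0118] w 0.08543229869325343 0.0 q [ 0.2509  0.6343 -0.3458  1.5778  0.2459  0.9731 -0.3998]
shift now-axes [0.06   0.0103 3.6668] after-turn axes [0.0582 0.0093 3.6668] turn [-0.002   0.0032 -0.0075]
```

View pics/s1.png

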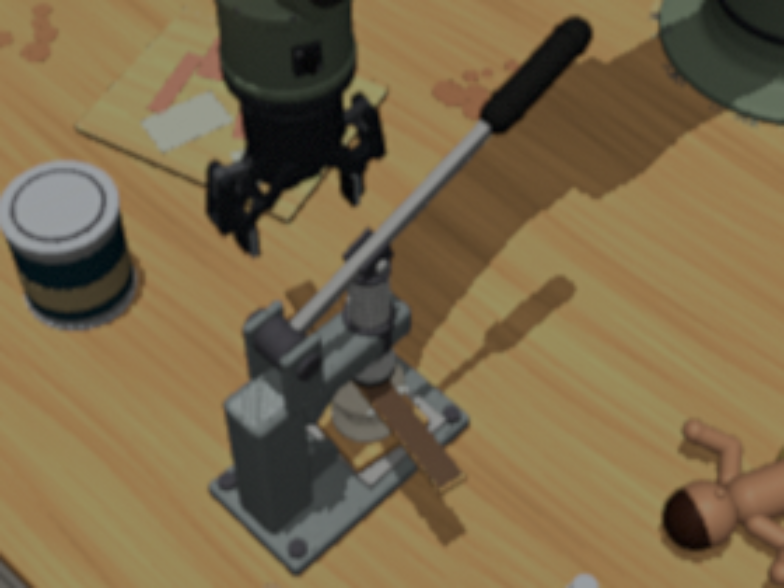

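The gripper (at about (300,150) in the crop) is clear of the lever and right over the free end of the stick at (300,293). I'll descend and grip.

Emit:
play_rows --plan '[[[0.05,0,0.6],[0,0,0],-1],[[0,0,0.6],[0,0,0],-1],[[0,0,0.6],[0,0,0],-1],[[0,0,0.6],[0,0,0],-1],[[0,0,0.6],[0,0,0],-1],[[0,0,0.4],[0,0,0],-1],[[0,0,0.26],[0,0,0],-1],[[0,0,0],[0,0,0],-1],[[0,0,0],[0,0,0],0.2],[[0,0,0],[0,0,0],0.4],[[0,0,0],[0,0,0],0.6],[[0,0,0],[0,0,0],1],[[0,0,0],[0,0,0],1],[[0,0,0],[0,0,0],1],[[0,0,0],[0,0,0],1],[[0,0,0],[0,0,0],1]]'

```text
clock: 7.7
position: [0.6429, -0.0747, 0.0973]
tool_rot: [3.142, 0.0, 1.343]
force: [0.0, -1.0, 2.4]
grip_width: 0.0231
finger_force: 60.7
```

```bash
cat >> h.py <<'E'
def look(n,c,lo,hi):
    f=grab_frame(c);W=cloud(f);rs=regions_of(n,c)
    for r in rs[:1]:
        p=W[r["mask"]];p=p[~np.isnan(p[:,0])];p=p[(p[:,2]>lo)&(p[:,2]<hi)]
        if len(p)>5:
            rc=cv2.minAreaRect(p[:,:2].astype(np.float32));print(n,c,round(r["p"],2),r["box"],len(p),rc,np.percentile(p[:,2],[5,50,95]))
            a,b=p[p[:,1]>np.median(p[:,1])],p[p[:,1]<=np.median(p[:,1])];print("  halves",a.mean(0),b.mean(0))
    return f
E
python3 -c "
from h import *
go([.643,-.075,.101],[np.pi,0,1.344])
for c in ('scene','top'): look('stick',c,.08,.12)
f=look('pedestal','scene',.02,.1)"
```

```text
t 7.7 pos [ 0.6429 -0.0747  0.0973] rpy [3.1415 0.     1.3433] F [ 0.0145 -1.0179  2.3934] w 0.023093136474396366 60.7360303401947 q [ 0.2289  0.7455 -0.3159  1.6346  0.2955  0.8089 -0.4415]
shift now-axes [-0.0126  0.0055 -0.1466] after-turn axes [-0.0126  0.0055 -0.1466] turn [ 0.0004  0.     -0.005 ]
stick scene 0.96 [238.4, 218.4, 292.3, 298.2] 555 ((0.6666199564933777, 0.025019079446792603), (0.22912420332431793, 0.029230765998363495), 76.2420654296875) [0.0945 0.0987 0.102 ]
  halves [0.6892 0.1083 0.0989] [0.6732 0.0406 0.0983]
stick top 0.56 [216.0, 170.1, 290.6, 190.3] 536 ((0.6688134670257568, 0.03919598460197449), (0.19460615515708923, 0.02615642175078392), 76.09986877441406) [0.0931 0.0968 0.1001]
  halves [0.6827 0.0982 0.0972] [ 0.6581 -0.0015  0.0962]
```

Emit:
play_rows --plan '[[[0,0,-0.08],[0,0,0],1],[[0,0,-0.08],[0,0,0],1],[[0,0,0],[0,0,0],1],[[-0.2,0,0],[0,0,0],1],[[-0.4,0,0],[0,0,0],1],[[-0.4,0,0],[0,0,0],1],[[-0.4,0,0],[0,0,0],1],[[-0.4,0,0],[0,0,0],1],[[-0.4,0,0],[0,0,0],1]]'

```text
clock: 9.12
position: [0.6303, -0.129, 0.1013]
tool_rot: [-3.142, 0.0, 1.343]
force: [0.2, -0.5, -0.9]
grip_width: 0.0235
finger_force: 60.5
```

```bash
python3 -c "
from h import *
go([.597,-.275,.101],[np.pi,0,1.344])
look('stick','scene',.06,.13);look('stick','top',.06,.13)"
```

```text
t 9.125 pos [ 0.6303 -0.129   0.1013] rpy [-3.1415  0.      1.3431] F [ 0.1842 -0.5083 -0.8615] w 0.023452537789940123 60.51888585090637 q [ 0.3182  0.7354 -0.3197  1.644   0.2954  0.8102 -0.3571]
shift now-axes [-5.9899  0.0209  0.0117] after-turn axes [-5.9899  0.0154  0.0116] turn [-0.0003  0.0001 -0.0061]
stick scene 0.79 [226.8, 199.2, 282.1, 279.3] 466 ((0.6534821391105652, -0.029696792364120483), (0.22978506982326508, 0.030091313645243645), 76.39391326904297) [0.0972 0.1011 0.1045]
  halves [0.6776 0.0578 0.1005] [ 0.6408 -0.0955  0.1015]
stick top 0.82 [236.6, 173.0, 312.9, 192.7] 562 ((0.6560196280479431, -0.019091837108135223), (0.20037293434143066, 0.025817936286330223), 75.9848403930664) [0.0957 0.0993 0.1025]
  halves [0.6639 0.0179 0.0991] [ 0.6407 -0.0772  0.0992]
```

Emit:
play_rows --plan '[[[-0.6,0,0],[0,0,0],1],[[-0.6,0,0],[0,0,0],1],[[-0.6,0,0],[0,0,0],1],[[-0.6,0,0],[0,0,0],1],[[-0.6,-0.2,0],[0,0,0],1],[[-0.6,-0.2,0],[0,0,0],1],[[-0.6,-0.2,0],[0,0,0],1],[[-0.6,-0.2,0],[0,0,0],1],[[-0.6,-0.2,0],[0,0,0],1],[[-0.6,-0.2,0],[0,0,0],1],[[-0.6,-0.2,-0.4],[0,0,0],1],[[-0.6,-0.2,-0.4],[0,0,0],1],[[-0.6,-0.2,-0.4],[0,0,0],1],[[-0.6,-0.2,0],[0,0,0],1],[[0,0,0],[0,0,-0.8],1],[[0,0,0],[0,0,-0.8],1],[[0,0,0],[0,0,-0.8],1],[[0,0,0],[0,0,-0.77],1],[[0,0,0],[0,0,0],1]]'

```text
clock: 11.7
position: [0.534, -0.322, 0.131]
tool_rot: [-3.141, -0.001, 1.818]
force: [-0.1, 0.2, -0.2]
grip_width: 0.0232
finger_force: 60.5
```

```bash
python3 -c "
from h import *
go([.5225,-.496,.06],[np.pi,0,1.818])
look('stick','top',.06,.2);look('pedestal','scene',.02,.1)"
```

```text
t 11.7 pos [ 0.534 -0.322  0.131] rpy [-3.1415 -0.0005  1.8178] F [-0.1056  0.2442 -0.2408] w 0.02323477737563248 60.511425733566284 q [ 0.7546  0.6894 -0.4617  1.6801  0.3816  0.8632  0.3798]
shift now-axes [-6.6389 -2.1474  2.8367] after-turn axes [-6.6371 -2.1487  2.8401] turn [-0.0008 -0.0036 -0.001 ]
stick top 0.6 [322.9, 210.1, 403.6, 248.1] 785 ((0.5079548954963684, -0.21976438164710999), (0.024446740746498108, 0.2179316282272339), 13.821229934692383) [0.1264 0.1295 0.1326]
  halves [ 0.4948 -0.1652  0.1295] [ 0.52   -0.2688  0.1295]
pedestal scene 0.92 [246.1, 250.1, 283.6, 287.7] 829 ((0.6624618768692017, 0.02585829794406891), (0.06593772768974304, 0.09382282197475433), 79.9889907836914) [0.0349 0.0475 0.0919]
  halves [0.6727 0.0451 0.053 ] [0.6857 0.0209 0.064 ]
```

Emit:
play_rows --plan '[[[-0.66,-0.215,0],[0,0,0],1],[[-0.66,-0.215,0],[0,0,0],1],[[-0.66,-0.215,0],[0,0,0],1],[[-0.66,-0.215,0],[0,0,0],1],[[-0.66,-0.215,0],[0,0,0],1],[[-0.66,-0.215,0],[0,0,0],1],[[-0.66,-0.215,0],[0,0,0],1],[[-0.66,-0.215,0],[0,0,0],1],[[-0.66,-0.215,0],[0,0,0],1],[[-0.66,-0.215,0],[0,0,0],1],[[0,0,0.6],[0,0,0],1],[[0,0,0.6],[0,0,0],1],[[0,0,0.6],[0,0,0],1],[[0,0,0.6],[0,0,0],1],[[0,0,0.6],[0,0,0],1],[[0,0,0.6],[0,0,0],1],[[0,0,0.4],[0,0,0],1],[[0,0,0],[0,0,0],1]]'

```text
clock: 14.15
position: [0.5226, -0.4944, 0.0305]
tool_rot: [-3.141, -0.001, 1.819]
force: [0.0, 0.7, -0.6]
grip_width: 0.023
finger_force: 60.5
```

```bash
python3 -c "
from h import *
go([.5225,-.496,.0195],[np.pi,0,1.818])
look('stick','top',.01,.06);f=look('board','top',.0,.02)
c=f['pixels'][150:330,300:540];cv2.imwrite('pics/t2.png',cv2.resize(c,None,fx=3,fy=3)[...,::-1])"
```

```text
t 14.15 pos [ 0.5226 -0.4944  0.0305] rpy [-3.141  -0.0009  1.8189] F [ 0.0059  0.6812 -0.5786] w 0.02295637055369926 60.50084710121155 q [ 0.91    0.9452 -0.4081  1.4256  0.4374  0.8622  0.6144]
shift now-axes [-0.0612 -0.0177  0.4388] after-turn axes [-0.0608 -0.0179  0.4389] turn [-0.0038 -0.006   0.0058]
stick top 0.68 [379.9, 209.8, 459.5, 249.6] 776 ((0.4969826936721802, -0.39619553089141846), (0.026979628950357437, 0.23066939413547516), 13.49670124053955) [0.0252 0.0289 0.0324]
  halves [ 0.4831 -0.3392  0.0285] [ 0.5098 -0.4499  0.0291]
board top 0.86 [345.7, 192.9, 456.8, 289.2] 5904 ((0.48372745513916016, -0.34818175435066223), (0.20220084488391876, 0.2554759979248047), 14.396187782287598) [0.007  0.0106 0.0141]
  halves [ 0.472  -0.2784  0.0106] [ 0.4877 -0.4031  0.0106]
```

View pics/t2.png

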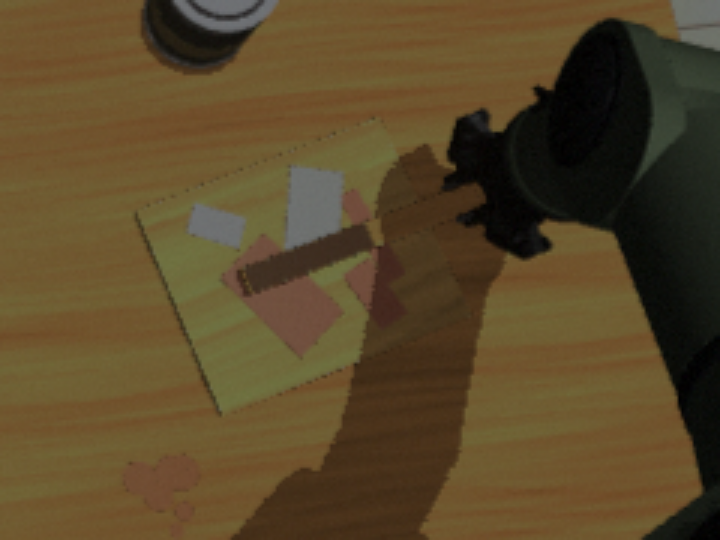

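The crop shows the stick from (240,280) to (480,195) over the board, with the fingers just outside its right edge. About 10 mm is left to lower.

Emit:
play_rows --plan '[[[0,0,0.2],[0,0,0],1],[[0,0,0.1],[0,0,0],1],[[0,0,0.1],[0,0,0],1],[[0,0,0],[0,0,0],1],[[0,0,0],[0,0,0],1]]'

```text
clock: 14.98
position: [0.5228, -0.4947, 0.0213]
tool_rot: [3.142, 0.0, 1.819]
force: [-0.8, -0.5, -0.2]
grip_width: 0.0233
finger_force: 60.5
```

```bash
python3 -c "
from h import *
go([.5225,-.496,.0195],[np.pi,0,1.818])
look('stick','top',.01,.06)"
```

```text
t 14.975 pos [ 0.5228 -0.4947  0.0213] rpy [3.1416 0.     1.8187] F [-0.8203 -0.474  -0.1738] w 0.023260551651316047 60.50044655799866 q [ 0.9078  0.9571 -0.404   1.4264  0.4426  0.8485  0.6107]
shift now-axes [-0.0463 -0.0255  0.0734] after-turn axes [-0.0463 -0.0254  0.0734] turn [0.0002 0.0003 0.005 ]
stick top 0.7 [382.4, 212.0, 455.0, 247.1] 717 ((0.4969789683818817, -0.39704781770706177), (0.025310931727290154, 0.22974330186843872), 13.594712257385254) [0.0165 0.0198 0.023 ]
  halves [ 0.4833 -0.3392  0.0197] [ 0.5095 -0.4486  0.0198]
```

Emit:
play_rows --plan '[[[0,0,0.05],[0,0,0],1],[[0,0,0],[0,0,0],1],[[0,0,0],[0,0,0],0.4],[[0,0,0],[0,0,0],0.2],[[0,0,0],[0,0,0],-0.2],[[0,0,0],[0,0,0],-0.6],[[0,0,0],[0,0,0],-1],[[0,0,0],[0,0,0],-1],[[0,0,-0.5],[0,0,0],-1],[[0,0,-1],[0,0,0],-1],[[0,0,-1],[0,0,0],-1],[[0,0,-1],[0,0,0],-1],[[0,0,-1],[0,0,0],-1],[[0,0,-1],[0,0,0],-1],[[0,0,-1],[0,0,0],-1]]'

```text
clock: 16.95
position: [0.5229, -0.4948, 0.1856]
tool_rot: [3.141, 0.001, 1.819]
force: [-0.9, -0.3, -0.0]
grip_width: 0.0855
finger_force: 0.0
```

```bash
python3 -c "
from h import *
look('stick','top',.01,.06);look('grip','top',.2,.4)
f=grab_frame('scene');c=f['pixels'][60:330,130:490];cv2.imwrite('pics/s3.png',cv2.resize(c,None,fx=2.2,fy=2.2)[...,::-1])
g=grab_frame('top');W=cloud(g);p=W[regions_of('grip','top')[0]['mask']];p=p[(p[:,2]>.2)&(abs(p[:,0]-.49)<.05)];print(np.polyfit(p[:,0],p[:,1],1),np.polyfit(p[:,0],p[:,2],1),p.mean(0))
go([.49,.024,.42],[np.pi,-.32,np.pi-.035])"
```

```text
stick top 0.61 [379.1, 209.6, 458.3, 249.3] 769 ((0.49770674109458923, -0.39682522416114807), (0.0270644910633564, 0.23139606416225433), 13.261838912963867) [0.01439307 0.01865634 0.02216817]
  halves [ 0.48402382 -0.3394337   0.01857706] [ 0.51056479 -0.45052442  0.01841055]
grip top 0.88 [248.0, 127.2, 273.7, 267.2] 1347 ((0.5966982841491699, 0.019923346117138863), (0.030193788930773735, 0.3281177878379822), 87.61492919921875) [0.23745645 0.30695901 0.33728431]
  halves [0.53641901 0.02717898 0.30565271] [0.60253638 0.01405521 0.28200598]
[-0.03019912  0.03858079] [-0.32608945  0.48257681] [0.48765076 0.02385417 0.32355904]
t 17.3 pos [ 0.5225 -0.4945  0.1823] rpy [-3.1411 -0.0006  1.8188] F [ 0.0442  0.487  -0.9173] w 0.08504136603225336 0.0 q [ 0.9369  0.7722 -0.4624  1.3547  0.3572  1.0977  0.6732]
shift now-axes [20.431   3.8255 -9.4983] after-turn axes [ 4.9142 20.6826 -8.388 ] turn [ 1.3726  1.8238 -8.5074]
```

View pics/s3.png

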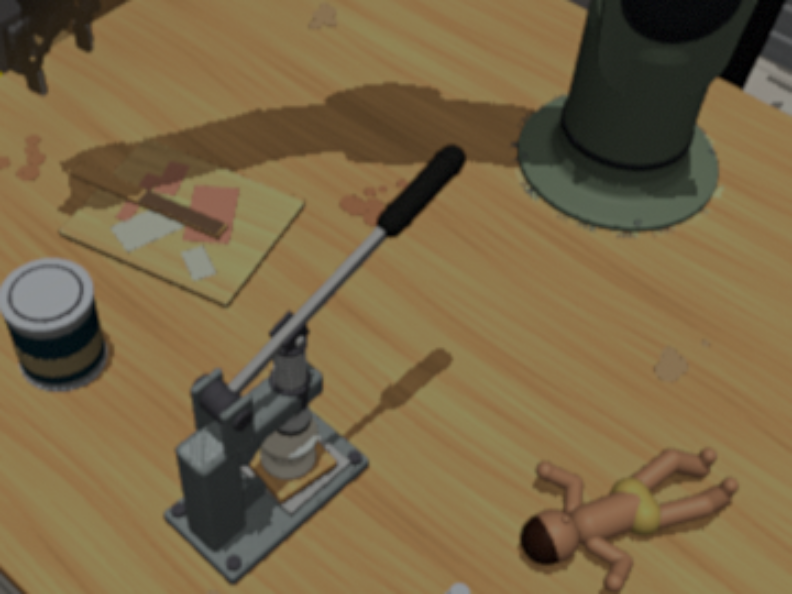

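The picture shows the stick lying flat on the board, from (145,195) to (222,232) in the crop. The pedestal is clear under the foot, and the doll and tin are untouched. Next I'll go to the lever grip.

Emit:
play_rows --plan '[[[0,0,-0.95],[0,0,-0.954],-1],[[0,0,-0.95],[0,0,-0.954],-1],[[0,0,-0.95],[0,0,-0.954],-1],[[0,0,-0.95],[0,0,-0.954],-1],[[0,0,-0.95],[0,0,-0.954],-1],[[0,0,-0.95],[0,0,-0.954],-1],[[0,0,-0.95],[0,0,-0.954],-1],[[0,0,-0.95],[0,0,-0.954],-1],[[0,0,-0.95],[0,0,-0.954],-1],[[0.05,1,0],[0,0,0],-1],[[0.05,1,0],[0,0,0],-1],[[0.05,1,0],[0,0,0],-1],[[0.05,1,0],[0,0,0],-1],[[0.05,1,0],[0,0,0],-1],[[0.05,1,0],[0,0,0],-1],[[0.05,1,0],[0,0,0],-1],[[0.05,1,0],[0,0,0],-1],[[0.05,1,0],[0,0,0],-1],[[0.05,1,0],[0,0,0],-1]]' --newtons 80

```text
clock: 19.68
position: [0.519, -0.2429, 0.3962]
tool_rot: [3.141, -0.0, 3.107]
force: [1.0, -0.5, 0.6]
grip_width: 0.0856
finger_force: 0.0
```

```bash
python3 -c "
from h import *
go([.516,.0235,.391],[np.pi,-.32,np.pi-.035])"
```

```text
t 19.675 pos [ 0.519  -0.2429  0.3962] rpy [ 3.1415 -0.0001  3.1067] F [ 1.0357 -0.5206  0.62  ] w 0.08559508984948781 0.0 q [ 0.9476  0.4255 -0.886   1.4955  0.3317  1.3779  1.5777]
shift now-axes [ 0.4912 10.644   0.2109] after-turn axes [ 0.4015 10.644   0.3539] turn [0.0006 2.1327 0.0009]
```

Emit:
play_rows --plan '[[[0.05,1,0],[0,0,0],-1],[[0.05,1,0],[0,0,0],-1],[[0.05,1,0],[0,0,0],-1],[[0.05,1,0],[0,0,0],-1],[[0.05,1,0],[0,0,0],-1],[[0.05,1,0],[0,0,0],-1],[[0.05,1,0],[0,0,0],-1],[[0.05,1,0],[0,0,0],-1],[[0.05,1,0],[0,0,0],-1],[[0.04,1,0],[0,0,0],-1],[[0,0.64,0],[0,0,0],-1],[[0,0,0],[0,0.71,0],-1],[[0,0,0],[0,0.71,0],-1],[[0,0,0],[0,0.71,0],-1],[[0,0,0],[0,0,0],-1],[[0,0,0],[0,0,0],-1]]'

```text
clock: 21.68
position: [0.516, 0.0222, 0.3963]
tool_rot: [3.142, -0.318, 3.107]
force: [-0.1, 0.3, 0.4]
grip_width: 0.085
finger_force: 0.0
```

```bash
python3 -c "
from h import *
go([.4874,.0235,.306],[np.pi,-.32,np.pi-.035])
f=grab_frame('scene');c=f['pixels'][60:330,130:490];cv2.imwrite('pics/s4.png',cv2.resize(c,None,fx=2.2,fy=2.2)[...,::-1])"
```

```text
t 21.675 pos [0.516  0.0222 0.3963] rpy [ 3.1416 -0.3176  3.1071] F [-0.097   0.2717  0.3679] w 0.08497028397846614 0.0 q [ 0.4586  0.5293 -0.9287  1.4111  0.2694  1.6876  1.0693]
shift now-axes [-0.0418  0.012   3.7898] after-turn axes [-0.051   0.0115  3.7897] turn [-0.0009  0.0161  0.0034]
```

View pics/s4.png

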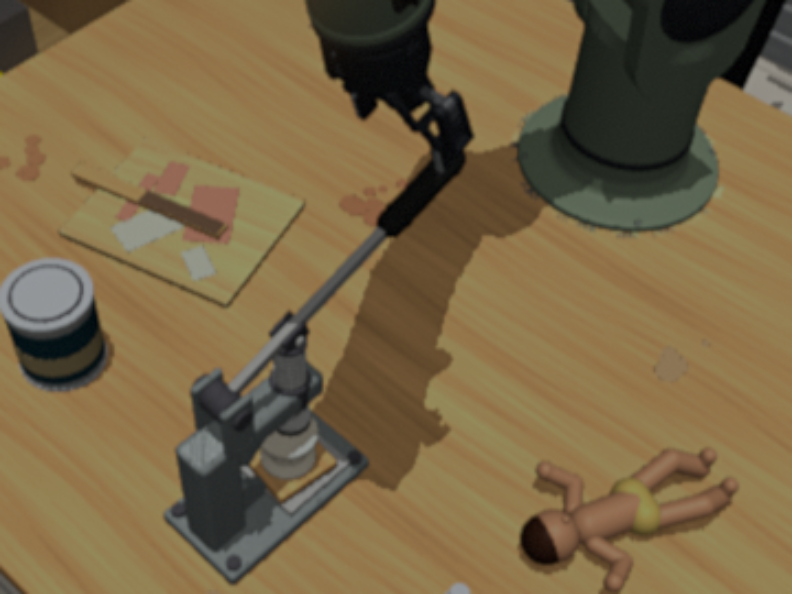

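The open fingers straddle the grip at about (450,160) in the crop, and nothing else is touched. I'll descend and close.

Emit:
play_rows --plan '[[[0,0,0.6],[0,0,0],-1],[[0,0,0.6],[0,0,0],-1],[[0,0,0.6],[0,0,0],-1],[[0,0,0.6],[0,0,0],-1],[[0,0,0.6],[0,0,0],-1],[[0,0,0.5],[0,0,0],-1],[[0,0,0.3],[0,0,0],-1],[[0,0,0],[0,0,0],-1]]'

```text
clock: 22.72
position: [0.4861, 0.0229, 0.3059]
tool_rot: [3.142, -0.32, 3.107]
force: [0.5, -0.0, -0.4]
grip_width: 0.0853
finger_force: 0.0
```

Emit:
play_rows --plan '[[[0,0,0],[0,0,0],0],[[0,0,0],[0,0,0],0.3],[[0,0,0],[0,0,0],0.6],[[0,0,0],[0,0,0],1],[[0,0,0],[0,0,0],1],[[0,0,0],[0,0,0],1]]' --newtons 80

```text
clock: 23.48
position: [0.4866, 0.0249, 0.3066]
tool_rot: [3.138, -0.318, 3.109]
force: [2.0, 12.5, 2.2]
grip_width: 0.026
finger_force: 78.4
```

```bash
python3 -c "
from h import *
go([.476,.024,.220],[np.pi,0,np.pi-.035])
f=look('grip','top',.2,.4)"
```

```text
t 23.475 pos [0.4866 0.0249 0.3066] rpy [ 3.1383 -0.3183  3.1088] F [ 1.9688 12.4618  2.229 ] w 0.026048154372099806 78.39190363883972 q [ 0.4874  0.5521 -0.927   1.6225  0.2922  1.4742  1.0385]
shift now-axes [-0.6837 -0.0599  3.4236] after-turn axes [ 0.4219 -0.0495  3.4658] turn [ 0.0195 -2.1217  0.0109]
grip top 0.91 [254.2, 232.1, 273.3, 266.6] 417 ((0.46656712889671326, 0.025898296386003494), (0.027039706707000732, 0.06760041415691376), 88.31834411621094) [0.3213 0.331  0.3392]
  halves [0.4638 0.0314 0.3307] [0.4663 0.0191 0.3305]
```

Emit:
play_rows --plan '[[[0,0.08,0],[0,0,0],1],[[-0.017,0,0.22],[0,-0.133,0],1],[[-0.017,0,0.44],[0,-0.267,0],1],[[-0.017,0,0.44],[0,-0.267,0],1],[[-0.017,0,0.44],[0,-0.267,0],1],[[-0.017,0,0.44],[0,-0.267,0],1],[[0,0,0],[0,0,0],1],[[0,0,0],[0,0,0],1]]'

```text
clock: 24.58
position: [0.4762, 0.0254, 0.258]
tool_rot: [3.142, -0.139, 3.107]
force: [-1.1, 2.0, 5.5]
grip_width: 0.0258
finger_force: 79.1
```

```bash
cat >> h.py <<'E'
def lever():
    # slope of the bare lever rod + grip from both cameras (top ridge points)
    for c in ("top","scene"):
        f=grab_frame(c);W=cloud(f);r=regions_of("grip",c)
        if not r: continue
        p=W[r[0]["mask"]];p=p[~np.isnan(p[:,0])];p=p[(p[:,2]>.2)]
        for lo,hi in ((.41,.475),(.55,.74)):
            q=p[(p[:,0]>lo)&(p[:,0]<hi)]
            if len(q)<20: continue
            b=[np.percentile(s[:,2],85) for a in np.arange(lo,hi,.01) for s in [q[(q[:,0]>=a)&(q[:,0]<a+.01)]] if len(s)>4]
            x=[a+.005 for a in np.arange(lo,hi,.01) if ((q[:,0]>=a)&(q[:,0]<a+.01)).sum()>4]
            if len(x)>2:
                k=np.polyfit(x,b,1); print(c,lo,len(q),"slope",np.arctan(-k[0]),"theta",.32+np.arctan(k[0]),"z at mid",np.polyval(k,(lo+hi)/2))
E
python3 -c "
from h import *
go([.476,.024,.220],[np.pi,0,np.pi-.035]);lever()"
```

```text
t 24.575 pos [0.4762 0.0254 0.258 ] rpy [ 3.1415 -0.1394  3.1067] F [-1.0514  2.0395  5.46  ] w 0.025849857452889424 79.08557653427124 q [ 0.5344  0.483  -0.9415  1.8295  0.3586  1.1733  0.9956]
shift now-axes [-0.2047 -0.0562  1.5065] after-turn axes [ 0.0066 -0.0561  1.5203] turn [ 0.0005 -0.9294  0.0008]
top 0.55 80 slope 0.007197560565284042 theta 0.312802439434716 z at mid 0.23882625648855527
scene 0.55 701 slope 0.13374819888218958 theta 0.18625180111781042 z at mid 0.25057518428234604
```

Emit:
play_rows --plan '[[[-0.012,0,0.3],[0,-0.185,0],1],[[-0.012,0,0.3],[0,-0.185,0],1],[[-0.012,0,0.3],[0,-0.185,0],1],[[-0.012,0,0.3],[0,-0.185,0],1],[[-0.01,0,0.22],[0,-0.135,0],1],[[0,0,0],[0,0,0],1],[[0,0,0],[0,0,0],1]]'

```text
clock: 25.65
position: [0.4743, 0.0255, 0.2226]
tool_rot: [-3.141, -0.009, 3.107]
force: [-5.9, 1.9, 12.8]
grip_width: 0.0258
finger_force: 79.9
```

```bash
python3 -c "
from h import *
go([.476,.024,.220],[np.pi,0,np.pi-.035]);lever()
look('foot','scene',.06,.15);look('stick','top',.01,.03)
f=grab_frame('scene');c=f['pixels'][60:330,130:490];cv2.imwrite('pics/s5.png',cv2.resize(c,None,fx=2.2,fy=2.2)[...,::-1])"
```

```text
t 25.65 pos [0.4743 0.0255 0.2226] rpy [-3.1413 -0.0089  3.1067] F [-5.9031  1.8612 12.8029] w 0.02583966941188379 79.85650777816772 q [ 0.5392  0.4506 -0.9288  1.9679  0.4398  0.9488  0.9267]
shift now-axes [-0.0711 -0.057   0.103 ] after-turn axes [-0.0702 -0.057   0.1036] turn [-0.0022 -0.0593  0.0008]
top 0.55 334 slope -0.01081232363291271 theta 0.33081232363291274 z at mid 0.23477939301421988
scene 0.55 632 slope 0.005204843136156391 theta 0.31479515686384363 z at mid 0.236919443365223
foot scene 0.6 [255.0, 248.0, 271.6, 262.7] 127 ((0.6692071557044983, 0.028759611770510674), (0.02194083295762539, 0.038825493305921555), 77.25446319580078) [0.0916 0.1001 0.1046]
  halves [0.6677 0.0345 0.0982] [0.6727 0.0245 0.1007]
stick top 0.78 [383.0, 210.6, 459.7, 249.0] 767 ((0.49586009979248047, -0.3964462876319885), (0.030794208869338036, 0.2288866937160492), 14.014974594116211) [0.0141 0.0182 0.0218]
  halves [ 0.4842 -0.3412  0.0185] [ 0.5093 -0.4492  0.0179]
```

View pics/s5.png

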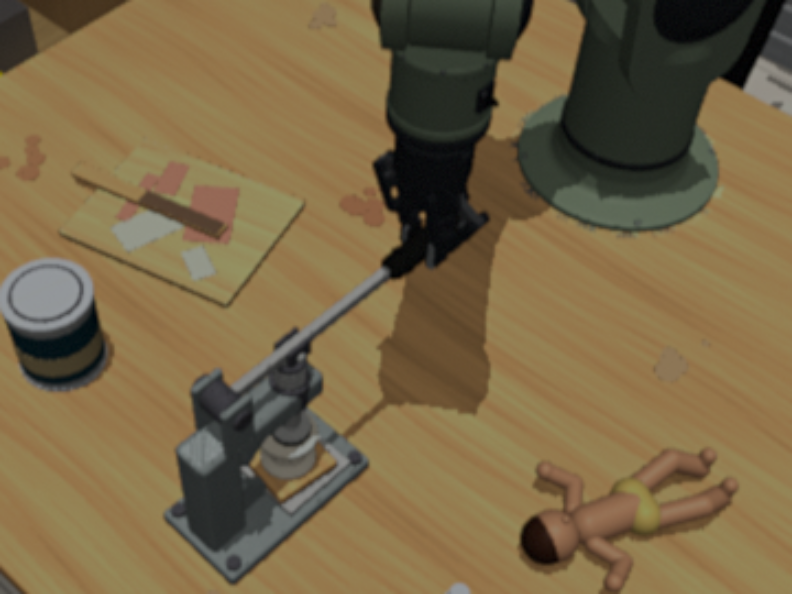

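The picture shows the lever about level, gripped at (420,250), with the foot on the pedestal at (290,430) and the stick still on the board. A small nudge brings it to level, then I'll hold.

Emit:
play_rows --plan '[[[0,0,0.06],[0,-0.04,0],1],[[0,0,0],[0,0,0],1],[[0,0,0],[0,0,0],1],[[0,0,0],[0,0,0],1],[[0,0,0],[0,0,0],1],[[0,0,0],[0,0,0],1],[[0,0,0],[0,0,0],1],[[0,0,0],[0,0,0],1],[[0,0,0],[0,0,0],1],[[0,0,0],[0,0,0],1],[[0,0,0],[0,0,0],1],[[0,0,0],[0,0,0],1],[[0,0,0],[0,0,0],1],[[0,0,0],[0,0,0],1],[[0,0,0],[0,0,0],1],[[0,0,0],[0,0,0],1],[[0,0,0],[0,0,0],1],[[0,0,0],[0,0,0],1],[[0,0,0],[0,0,0],1],[[0,0,0],[0,0,0],1]]'

```text
clock: 28.6
position: [0.4743, 0.0255, 0.2211]
tool_rot: [-3.141, -0.003, 3.107]
force: [-6.8, 1.2, 13.5]
grip_width: 0.0261
finger_force: 79.9
```

Emit:
play_rows --plan '[[[0,0,0],[0,0,0],1],[[0,0,0],[0,0,0],1],[[0,0,0],[0,0,0],1],[[0,0,0],[0,0,0],1],[[0,0,0],[0,0,0],1],[[0,0,0],[0,0,0],1],[[0,0,0],[0,0,0],1],[[0,0,0],[0,0,0],1],[[0,0,0],[0,0,0],1],[[0,0,0],[0,0,0],1],[[0,0,0],[0,0,0],1],[[0,0,0],[0,0,0],1],[[0,0,0],[0,0,0],1],[[0,0,0],[0,0,0],1],[[0,0,0],[0,0,0],1],[[0,0,0],[0,0,0],1],[[0,0,0],[0,0,0],1],[[0,0,0],[0,0,0],1],[[0,0,0],[0,0,0],1],[[0,0,0],[0,0,0],1]]'

```text
clock: 31.1
position: [0.4743, 0.0255, 0.2211]
tool_rot: [-3.141, -0.003, 3.107]
force: [-6.0, 1.4, 13.2]
grip_width: 0.026
finger_force: 79.9
```

```bash
python3 -c "
from h import *
go([.476,.024,.220],[np.pi,0,np.pi-.035]);lever();look('pedestal','scene',.02,.1)"
```

```text
t 31.1 pos [0.4743 0.0255 0.2211] rpy [-3.1413 -0.0029  3.1067] F [-6.0235  1.4111 13.1607] w 0.02603162892181537 79.88830089569092 q [ 0.5387  0.4492 -0.9276  1.9739  0.4444  0.9386  0.9225]
shift now-axes [-0.0699 -0.0567  0.044 ] after-turn axes [-0.0697 -0.0567  0.0442] turn [-0.0021 -0.0192  0.0005]
top 0.55 347 slope -0.003472640471585627 theta 0.32347264047158564 z at mid 0.23467166320225172
scene 0.55 609 slope -0.004273965600456539 theta 0.32427396560045657 z at mid 0.23594774355130357
pedestal scene 0.76 [246.6, 251.6, 282.0, 290.8] 716 ((0.6669394373893738, 0.026289723813533783), (0.0606672465801239, 0.08452825248241425), 80.069091796875) [0.0375 0.0462 0.0915]
  halves [0.6725 0.0456 0.0535] [0.6876 0.0225 0.0592]
```

Lever level (about 0.32 rad by the tool pose and both cameras), steady for 5 s, with about 13 N on the grip.

```bash
python3 -c "
from h import *
print(bot.job_done())"
```

```text
the job is handed in; nothing more can be done
None
```

I handed the job in at about 31 s of the 72 s allowed. The sanding stick lies flat on the work board, and the arm is still gripping the lever level (about 0.32 rad, roughly 13 N on the grip), held there for 5 s with the foot down on the pedestal. The hand-in returned no verdict.

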